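# Prime the drilling machine's lubrication line with the hand pump

### The arm

A 6-joint arm with a two-finger parallel gripper is mounted at the origin on the work surface. World frame = base frame: x ahead of the robot, y to its left, z up, the work surface at z = 0. Lengths are in m, angles in rad, forces in N, time in s.
With the tool pointing down it reaches from about 0.325 to 0.775 m from the base axis. Payload 5.5 kg.
Tool frame: the origin (TCP) lies on the centre line of the jaws, within the pads' length; the fingertips stand ahead of it and the grasp point (between the pads) lies 2 mm behind it (robot.tips_ahead is the z of the fingertips in the tool frame, in m); z points along the fingers, y is the line along which they close (so a half turn about z gives the same grasp; the last joint's range is limited). The gripper opens to 88 mm and grips with 3 to 60 N. Pads are 20 mm wide; open, the fingers measure 115 mm over their backs; the gripper's body (75 mm by 178 mm) begins 61 mm behind the grasp point.
Start: joints at [-1.401, 0.091, 1.231, -0, 1.82, -0.057], TCP at [0.135, -0.585, 0.24] pointing down, gripper open.
Joint ranges: [-2.87, 2.87], [-0.86, 2.18], [0.17, 2.46], [-1.51, 4.65], [0.06, 2.69], [-2.65, 2.65]. Speed limits (rad/s): [2.57, 2.57, 3.01, 3.14, 3.14, 3.14].

### API

Orientations are given as a unit quaternion [w, x, y, z].
In Python, from station import status, viewer, robot gives the robot as it stands.
- The arm moves only by the shell command python3 -m jog 'ROWS'. ROWS is text: rows parted by semicolons, each of 7 numbers parted by spaces: the turn, a rotation vector about the tool's x, y, z in degrees, then the shift along the tool's x, y, z in m, then the opening, from -1 (shut) to 1 (fully open), so that 0 is half open. In form: rx ry rz tx ty tz gripper; .... A call has 1 to 12 rows; each row shifts and turns the commanded pose from where the row before left it, along the tool's axes as they then stand; what a row does not reach is not made up. A row lasts 1/8 s, in which the tool goes at most 62.5 mm and 10.7 degrees, less where a joint would pass 70% of its speed; a pose out of reach is approached as far as the arm can. A call is refused whole if a number of a shift passes 0.0625 or a number of a turn 10.7, either way. A call with a gripper value outside its range is refused whole. The fingers move at their own pace and stop on an object; the grip force is fixed at half the most. Time passes only in rows, so rows that do not move let the fingers close. It gives the time, the measured TCP pose, the force, the opening and the grip force at its end, in the units of the state.
- status.get_obs(): the state, without advancing time (a new reading comes with each control period).
- viewer.grab_frame(name): name is "side" or "top"; returns a dict with "frame" (384x512x3 uint8, red, green, blue), "camera_matrix" (3x3 intrinsics, pixels), "extrinsics" (4x4, takes a point from camera to world coordinates). Camera axes: x right, y down, z forward; pixel columns grow to the right and rows downward; lengths in m; the calibration is good to about 2 mm. A picture is of the moment at which its call begins. There is no depth.
- robot.close_job(): hands the job in; it is judged then, once.
The state is a dict: "clock": time; "q": joint angles; "joint_velocities": joint speeds; "joint_efforts": joint torques, N m; "tcp_pos": TCP position; "orientation": TCP orientation; "contact_force": force on the tool from outside, world axes, zero at the start; "torque": the same for the moment, N m; "gripper_width": opening from 0.0 (shut) to 1.0 (fully open); "grip_force": force on a finger pad.
Only numpy, scipy, OpenCV 4.12 (cv2) and the standard library are available. Lean on these libraries where they do the work, as an engineer would, in place of code of your own. Each camera call takes 0.05 s, during which the arm holds its last target. There are 200 camera calls.

### The job

Prime the drilling machine's lubrication line: with your fingertips push the knob of the hand lubricator right down to its stop and let it spring all the way back up, stroke after stroke, until the indicator pin on the metering block beside it stands fully out, then leave the pump with its knob up. Only push the knob from above, do not take it between the fingers; do not touch the pin, and do not move or pick up the things standing around.

Things in the scene. Friction and masses are not known exactly. Their poses are not given: they have to be found in the camera images.
- lubricator: Hand lubricator fixed to the bench. Origin: on the bench under the plunger axis; z up, y towards the metering block. Plate 150 x 325 mm (y -100 to 225). Off-white oil reservoir 108 x 156 mm, aluminium head, top z 112; pump boss with brass gland nut, top z 152, under the knob. Black fluted filler cap (38 wide, top z 129, at x 12, y -56): not the knob. Copper tube up to z 151 at x -30, y 48 to 92.
- pump_knob: Black mushroom knob of the pump plunger, 56 mm across, 24 mm tall, on an upright steel rod 12 mm thick. Origin: centre of its underside, on the plunger axis, 180 mm above the bench when up. Within 100 mm of its axis nothing else rises above 152 mm; a loose bottle 215 mm tall stands 120 mm or more away.
- knob_top (a point): Centre of the knob's upper face (flat, 30 mm across, then rounded off to the rim), 204 mm above the bench when the knob is up and 178 mm when it is right down. Moves with the knob.
- pump_stroke (a joint): How far the knob is pushed down, m: 0 = up, 0.026 = down on its stop. A spring brings it back: about 6 N to start, 11 to 14 N just before the stop; it comes up by itself in under a second. It only moves straight up and down.
- indicator_pin: Plain steel pin, 10 mm thick, upright in a brass bushing (27 mm across, rim at z 132 mm) on the steel metering block, at y = +165 mm in the lubricator's frame. Origin: on its axis, 2 mm below its tip; 132 mm above the bench when fully in, 162 mm when fully out. A black rubber band at its foot comes into sight only when it is fully out.
- pin_tip (a point): Tip of the indicator pin: 134 mm above the bench when fully in, 164 mm when fully out.
- pin_lift (a joint): How far the pin is out, m: 0 = in, 0.030 = fully out; starts 0 to 12 mm out. It rises as the knob goes down and stays as it comes up. Each full stroke (stop to fully up) lifts it to the next 6 mm step, so 3 to 5 strokes in all (the first gives 2 to 10 mm). Strokes under three quarters, or begun before the knob is up, may gain nothing. Further strokes do no harm.
- bottle: Bystander: blue plastic drink bottle, 66 mm across, 215 mm tall. Origin: centre of its underside.
- oil_can: Bystander: red oil can, 74 mm across, 94 mm tall, a thin spout rising along its +x to z = 161 mm at 69 mm from its axis and a wire handle at its -x. Origin: centre of its underside.
- bit_case: Bystander: flat grey steel drill-bit case, 72 x 118 x 34 mm. Origin: centre of its underside.
- chuck_key: Bystander: steel T-shaped drill-chuck key lying flat, 90 mm long along its x, cross bar 84 mm along its y, 19 mm high. Origin: on the bench under the middle of its shaft.

How it is judged:
On the way, in this order (a step that is already met when the one before it is completed fails the run):
1. the knob has been pushed right down (value of joint pump_stroke above 0.023 m), for 0.02 s.
2. the knob has come back up (value of joint pump_stroke below 0.003 m), for 0.05 s.
3. after further strokes the indicator pin stands fully out (value of joint pin_lift above 0.027 m), for 0.1 s.
At the end, for the whole second after the job is handed in: The indicator pin stands at least 27 mm out of its 30 mm, the pump knob is back up (within 3 mm) and at rest, and the bottle, oil can, bit case and chuck key are within 20 mm of where they stood (value of joint pin_lift above 0.027 m and value of joint pump_stroke below 0.003 m and velocity of joint pump_stroke below 0.01 m/s and distance of each of bottle, oil_can, bit_case, chuck_key from where it was at the start of the episode below 0.02 m); the robot touches nothing.
It fails at once if the indicator pin was touched (contact force between any of the fingers, the arm and indicator_pin above 0.5 N).
It fails at once if the knob was taken between the fingers instead of pushed from above (horizontal distance between the grasp point and knob_top below 0.02 m and z of the grasp point in the frame of knob_top below 0 m).
It fails at once if a bystander (bottle, oil can, bit case, chuck key) was moved or picked up (distance of any of bottle, oil_can, bit_case, chuck_key from where it was at the start of the episode above 0.02 m).
It also fails if it takes over 48 s, if anything falls off the work surface, if the arm or the gripper's body presses on something with over 40 N, if the wrist force passes 120 N, or if a joint passes its speed limit or range.

## Working session

There is one attempt and no reset: what is moved stays moved. The work goes in short steps, Python scripts to look and compute and a shell command to move; the robot and the scene stay as the last step left them, time stands still between calls to the robot, and variables do not carry over. Pictures are saved under pics/ and viewed, at most 10 in all, crops included, and the job is handed in when it is done.

```bash
mkdir -p pics; python3 - <<'E'
from station import status, viewer, robot
import cv2,numpy as np
for n in("side","top"):
    d=viewer.grab_frame(n); cv2.imwrite(f"pics/{n}0.png",d["frame"][:,:,::-1]); np.savez(f"{n}.npz",K=d["camera_matrix"],E=d["extrinsics"])
    print(n,d["camera_matrix"].round(1).tolist(),d["extrinsics"].round(3).tolist())
print(status.get_obs(),robot.tips_ahead)
E
```

```text
side [[473.4, 0.0, 248.5], [0.0, 473.4, 198.2], [0.0, 0.0, 1.0]] [[0.932, -0.263, 0.248, 0.361], [-0.362, -0.65, 0.669, -0.631], [-0.015, -0.713, -0.701, 0.822], [0.0, 0.0, 0.0, 1.0]]
top [[397.0, 0.0, 253.5], [0.0, 397.0, 196.1], [0.0, 0.0, 1.0]] [[-0.009, -0.994, 0.11, 0.516], [-1.0, 0.009, 0.002, 0.034], [-0.003, -0.11, -0.994, 0.991], [0.0, 0.0, 0.0, 1.0]]
{'clock': 0.1, 'q': array([-1.40073313e+00,  9.18079739e-02,  1.23175610e+00, -4.29157656e-05,
        1.81980419e+00, -5.66844462e-02]), 'joint_velocities': array([-8.52141519e-04, -1.80755793e-04, -3.06658315e-03, -8.87130641e-07,
        1.80163611e-03,  1.11061154e-03]), 'joint_efforts': array([ 2.88825977e-03, -4.47857308e+01, -4.07568526e+01,  7.00956630e-02,
        2.84185389e-02, -1.13372560e-04]), 'tcp_pos': array([ 0.13483974, -0.58441071,  0.2386106 ]), 'orientation': array([-8.85203300e-04,  9.93580274e-01,  1.13125819e-01, -7.10696679e-05]), 'contact_force': array([-0.27807228,  1.11714193,  0.11281465]), 'torque': array([-0.00781517, -0.01651362,  0.07827068]), 'grip_force': 0.0, 'gripper_width': 0.9998105341748702} 0.017
```

View pics/side0.png

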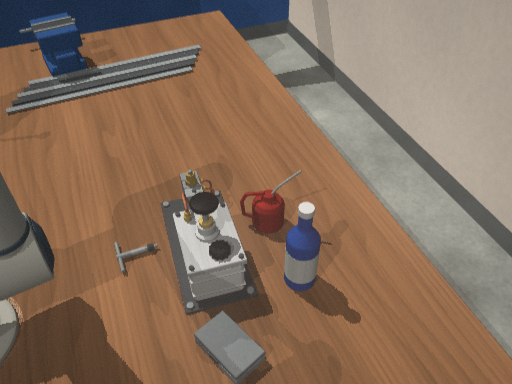

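View pics/top0.png

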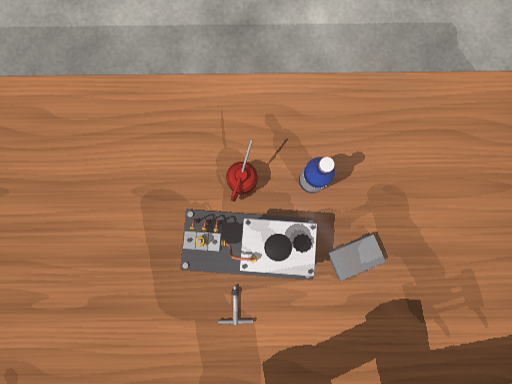

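The side view has the knob at (204,202), the filler cap at (220,250) and the bottle cap at (306,209). The top view has the knob at (278,247), the filler cap at (302,243), the pin bushing at about (201,240) and the bottle cap at (326,163).

```bash
cat > h.py <<'E'
import numpy as np
def px(cam,u,v,z):
    d=np.load(f"{cam}.npz");K,E=d["K"],d["E"]
    r=E[:3,:3]@np.linalg.inv(K)@[u,v,1];c=E[:3,3]
    return (c+r*(z-c[2])/r[2]).round(4)
def proj(cam,p):
    d=np.load(f"{cam}.npz");q=d["K"]@(np.linalg.inv(d["E"])@[*p,1])[:3];return (q[:2]/q[2]).round(1)
E
python3 - <<'E'
from h import *
import cv2
from station import status
for c,u,v,z,n in[("top",278,247,.195,"knob"),("side",204,202,.195,"knob"),("top",302,243,.129,"cap"),("side",220,250,.129,"cap"),("top",201,240,.134,"pin"),("side",192,175,.134,"pin"),("top",326,163,.215,"bottle"),("side",306,209,.215,"bottle")]:print(n,c,px(c,u,v,z))
for c in("top","side"):
    g=cv2.imread(f"pics/{c}0.png"); u,v=(278,247) if c=="top" else (204,203)
    m=(g.max(2)<45).astype(np.uint8); m[:v-22]=0;m[v+18:]=0;m[:,:u-22]=0;m[:,u+18:]=0
    n,l,s,ce=cv2.connectedComponentsWithStats(m); i=1+s[1:,4].argmax(); print(c,s[i],ce[i])
    cv2.imwrite(f"pics/{c}_crop.png",cv2.resize(g[v-90:v+60,u-100:u+80],None,fx=4,fy=4,interpolation=cv2.INTER_CUBIC))
E
```

```text
knob top [ 0.5021 -0.0121  0.195 ]
knob side [ 0.5019 -0.0104  0.195 ]
cap top [ 0.509  -0.0678  0.129 ]
cap side [ 0.5065 -0.0788  0.129 ]
pin top [0.5174 0.1494 0.134 ]
pin side [0.5163 0.1399 0.134 ]
bottle top [ 0.6669 -0.1087  0.215 ]
bottle side [ 0.6611 -0.1155  0.215 ]
top [265 243   1   4   4] [265.  244.5]Traceback (most recent call last):
  File "<stdin>", line 8, in <module>
ValueError: attempt to get argmax of an empty sequence
```

Both cameras agree on the knob at (0.502, -0.011). Its distance to the pin is about 160 mm, as it should be, and to the bottle about 190 mm. I'll go above it with the fingers shut.

```bash
python3 -m jog '0 0 0 0.03 -0.03 -0.02 -1;0 0 0 0.039 -0.038 -0.02 -1;0 0 0 0.039 -0.038 0 -1;0 0 0 0.039 -0.038 0 -1;0 0 0 0.039 -0.038 0 -1;0 0 0 0.039 -0.038 0 -1;0 0 0 0.039 -0.038 0 -1;0 0 0 0.039 -0.038 0 -1;0 0 0 0.039 -0.038 0 -1;0 0 0 0.039 -0.038 0 -1;0 0 0 0.039 -0.038 0 -1;0 0 0 0 0 0 -1'
cat > go.py <<'E'
from station import status
from scipy.spatial.transform import Rotation as R
import numpy as np,sys
o=status.get_obs();t=np.array([float(a) for a in sys.argv[1:4]])
r=R.from_quat(o["orientation"],scalar_first=True)
print(o["clock"],o["tcp_pos"].round(4),o["orientation"].round(3),"tool shift",r.inv().apply(t-o["tcp_pos"]).round(4),o["contact_force"].round(1))
E
python3 go.py 0.502 -0.011 0.26
```

```text
clock: 1.6
tcp_pos: [0.4529, -0.0878, 0.2787]
orientation: [-0.001, 0.993, 0.116, -0.001]
contact_force: [0.4, -0.1, -0.5]
gripper_width: 0.004
grip_force: 0.0
1.6 [ 0.4529 -0.0878  0.2787] [-0.001  0.993  0.116 -0.001] tool shift [ 0.0655 -0.0634  0.0187] [ 0.4 -0.1 -0.5]
```

```bash
python3 -m jog '0 0 0 0.033 -0.032 0.0 -1;0 0 0 0.033 -0.032 0.01 -1;0 0 0 0 0 0.01 -1;0 0 0 0 0 0 -1;0 0 0 0 0 0 -1'
python3 go.py 0.502 -0.011 0.225
python3 - <<'E'
from station import viewer
from h import proj
import cv2,numpy as np
o=[]
for n in("side","top"):
    g=np.ascontiguousarray(viewer.grab_frame(n)["frame"][:,:,::-1]);u,v=(204,200) if n=="side" else (260,245)
    c=g[v-65:v+65,u-65:u+65];o.append(cv2.resize(c,None,fx=3,fy=3,interpolation=cv2.INTER_CUBIC))
cv2.imwrite("pics/a1.png",np.hstack(o))
print(proj("side",(.502,-.011,.241)))
E
```

```text
clock: 2.22
tcp_pos: [0.5014, -0.0149, 0.2601]
orientation: [0.0, 0.994, 0.112, 0.0]
contact_force: [-0.2, -0.0, -0.5]
gripper_width: 0.01
grip_force: 0.0
2.225 [ 0.5014 -0.0149  0.2601] [0.    0.994 0.112 0.   ] tool shift [ 0.0014 -0.0037  0.0351] [-0.2 -0.  -0.5]
[202.1 184.2]
```

View pics/a1.png

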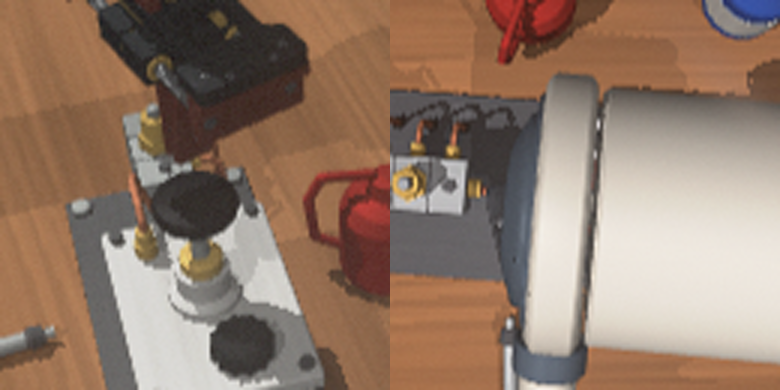

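The side crop shows the knob at crop (195,205), with the jaws' lower corner at about (180,157) near the expected tip. The top camera's view is blocked by the arm. The brown block looks wide, so I'll check what it is.

```bash
python3 - <<'E'
from h import *
t=np.array([.5014,-.0149,0]);X=np.array([.974,.2248,0]);Y=np.array([.2248,-.974,0])
f=lambda x,y,z:((proj("side",t+X*x+Y*y+[0,0,z])-[139,135])*3).round().tolist()
print("body",[f(x,y,.323) for x in(-.0375,.0375) for y in(.089,-.089)])
print("body swapped",[f(x,y,.323) for x in(-.089,.089) for y in(.0375,-.0375)])
print("tips",[f(x,y,.243) for x in(-.01,.01) for y in(.0135,-.0135)])
E
```

```text
body [[201.0, 160.0], [47.0, -10.0], [322.0, 105.0], [159.0, -52.0]]
body swapped [[66.0, 144.0], [4.0, 69.0], [347.0, 22.0], [276.0, -41.0]]
tips [[187.0, 169.0], [164.0, 144.0], [216.0, 156.0], [193.0, 131.0]]
```

That block is the near end of the gripper body, matching the predicted corners, so the fingertips are hidden behind it and the geometry is right. Next I'll descend and push with the force watched.

```bash
python3 -m jog '0 0 0 0.001 -0.004 0.02 -1;0 0 0 0 0 0.015 -1;0 0 0 0 0 0.01 -1;0 0 0 0 0 0.01 -1;0 0 0 0 0 0.005 -1;0 0 0 0 0 0 -1;0 0 0 0 0 0 -1'
python3 go.py 0.502 -0.011 0.193
```

```text
clock: 3.2
tcp_pos: [0.5018, -0.0098, 0.2019]
orientation: [0.0, 0.994, 0.113, 0.001]
contact_force: [-3.8, -1.2, 9.5]
gripper_width: 0.006
grip_force: 4.7
3.2 [ 0.5018 -0.0098  0.2019] [0.    0.994 0.113 0.001] tool shift [-0.0001  0.0012  0.0089] [-3.8 -1.2  9.5]
```

```bash
python3 -m jog '0 0 0 0 0 0.005 -1;0 0 0 0 0 0.003 -1;0 0 0 0 0 0 -1;0 0 0 0 0 0 -1'; python3 -m jog '0 0 0 0 0 0.002 -1;0 0 0 0 0 0 -1;0 0 0 0 0 0 -1'
```

```text
clock: 3.7
tcp_pos: [0.5018, -0.0098, 0.1952]
orientation: [0.001, 0.994, 0.113, 0.001]
contact_force: [-6.5, 0.5, 13.4]
gripper_width: 0.007
grip_force: 7.2
clock: 4.08
tcp_pos: [0.5018, -0.0098, 0.1951]
orientation: [0.001, 0.994, 0.113, 0.002]
contact_force: [-9.4, -1.0, 22.4]
gripper_width: 0.008
grip_force: 10.9
```

The stop is reached: the height held at 0.195 while the force jumped to 22 N. I'll release by going up 40 mm, wait, and look.

```bash
python3 -m jog '0 0 0 0 0 -0.02 -1;0 0 0 0 0 -0.02 -1;0 0 0 0 0 0 -1;0 0 0 0 0 0 -1;0 0 0 0 0 0 -1;0 0 0 0 0 0 -1;0 0 0 0 0 0 -1;0 0 0 0 0 0 -1;0 0 0 0 0 0 -1;0 0 0 0 0 0 -1'
cat > look.py <<'E'
import sys,cv2,numpy as np
from station import viewer
o=[]
for n,(u,v) in(("side",(200,190)),("top",(215,240))):
    g=viewer.grab_frame(n)["frame"][:,:,::-1];o.append(cv2.resize(g[v-45:v+45,u-45:u+45],None,fx=4,fy=4,interpolation=cv2.INTER_CUBIC))
cv2.imwrite(f"pics/{sys.argv[1]}.png",np.hstack(o))
E
python3 look.py b1
```

```text
clock: 5.32
tcp_pos: [0.502, -0.0094, 0.2297]
orientation: [-0.0, 0.994, 0.113, 0.0]
contact_force: [0.3, -0.2, 0.2]
gripper_width: 0.006
grip_force: 0.0
```

View pics/b1.png

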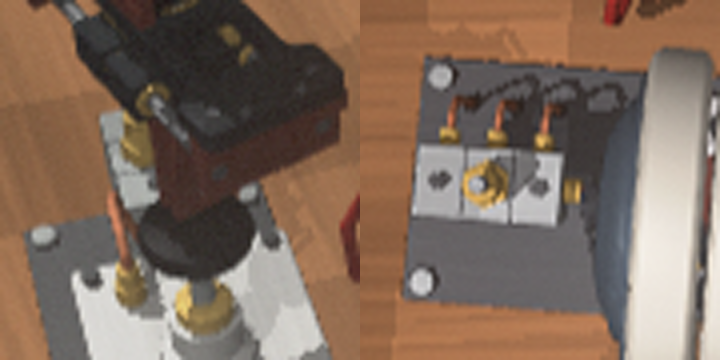

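The knob is back up, with its rod showing at crop (200,290), and the pin in its bushing is at top-crop (482,183). Now the full strokes, with a pause up top after each.

```bash
S='';  python3 -m jog '0 0 0 0 0 0.015 -1;0 0 0 0 0 0.015 -1;0 0 0 0 0 0.01 -1;0 0 0 0 0 0 -1;0 0 0 0 0 0 -1'; python3 -m jog '0 0 0 0 0 -0.02 -1;0 0 0 0 0 -0.02 -1;0 0 0 0 0 0 -1;0 0 0 0 0 0 -1;0 0 0 0 0 0 -1;0 0 0 0 0 0 -1;0 0 0 0 0 0 -1;0 0 0 0 0 0 -1;0 0 0 0 0 0 -1'
python3 -m jog '0 0 0 0 0 0.015 -1;0 0 0 0 0 0.015 -1;0 0 0 0 0 0.01 -1;0 0 0 0 0 0 -1;0 0 0 0 0 0 -1'; python3 -m jog '0 0 0 0 0 -0.02 -1;0 0 0 0 0 -0.02 -1;0 0 0 0 0 0 -1;0 0 0 0 0 0 -1;0 0 0 0 0 0 -1;0 0 0 0 0 0 -1;0 0 0 0 0 0 -1;0 0 0 0 0 0 -1;0 0 0 0 0 0 -1'; python3 look.py b2
```

```text
clock: 6.05
tcp_pos: [0.5028, -0.0095, 0.1952]
orientation: [0.001, 0.994, 0.113, 0.004]
contact_force: [-6.2, 0.9, 24.2]
gripper_width: 0.003
grip_force: 12.1
clock: 7.18
tcp_pos: [0.502, -0.0094, 0.2297]
orientation: [0.0, 0.994, 0.113, 0.0]
contact_force: [0.2, -0.5, 0.4]
gripper_width: 0.002
grip_force: 0.0
clock: 7.8
tcp_pos: [0.5028, -0.0094, 0.1951]
orientation: [0.001, 0.994, 0.113, 0.004]
contact_force: [-6.9, 0.8, 24.0]
gripper_width: 0.011
grip_force: 12.0
clock: 8.93
tcp_pos: [0.502, -0.0094, 0.2297]
orientation: [0.0, 0.994, 0.113, 0.0]
contact_force: [-0.1, -0.1, 0.5]
gripper_width: 0.006
grip_force: 0.0
```

View pics/b2.png

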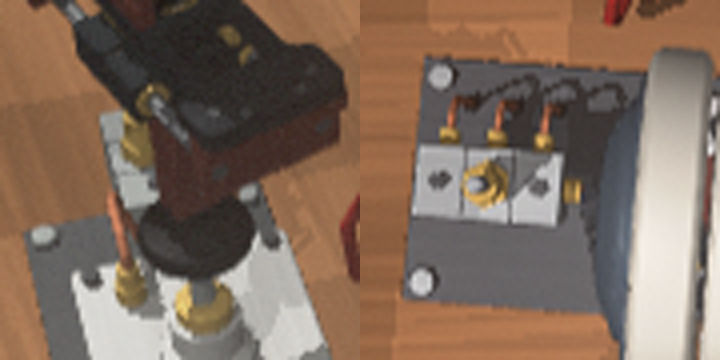

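The pin's tip has moved to top-crop (478,184) and looks taller, and the knob is up. The task gives five strokes at most and further ones do no harm, so I'll do three more, six in all, then rise and look.

```bash
python3 -m jog '0 0 0 0 0 0.015 -1;0 0 0 0 0 0.015 -1;0 0 0 0 0 0.01 -1;0 0 0 0 0 0 -1;0 0 0 0 0 0 -1'; python3 -m jog '0 0 0 0 0 -0.02 -1;0 0 0 0 0 -0.02 -1;0 0 0 0 0 0 -1;0 0 0 0 0 0 -1;0 0 0 0 0 0 -1;0 0 0 0 0 0 -1;0 0 0 0 0 0 -1;0 0 0 0 0 0 -1;0 0 0 0 0 0 -1'
python3 -m jog '0 0 0 0 0 0.015 -1;0 0 0 0 0 0.015 -1;0 0 0 0 0 0.01 -1;0 0 0 0 0 0 -1;0 0 0 0 0 0 -1'; python3 -m jog '0 0 0 0 0 -0.02 -1;0 0 0 0 0 -0.02 -1;0 0 0 0 0 0 -1;0 0 0 0 0 0 -1;0 0 0 0 0 0 -1;0 0 0 0 0 0 -1;0 0 0 0 0 0 -1;0 0 0 0 0 0 -1;0 0 0 0 0 0 -1'
python3 -m jog '0 0 0 0 0 0.015 -1;0 0 0 0 0 0.015 -1;0 0 0 0 0 0.01 -1;0 0 0 0 0 0 -1;0 0 0 0 0 0 -1'; python3 -m jog '0 0 0 0 0 -0.02 -1;0 0 0 0 0 -0.02 -1;0 0 0 0 0 0 -1;0 0 0 0 0 0 -1;0 0 0 0 0 0 -1;0 0 0 0 0 0 -1;0 0 0 0 0 0 -1;0 0 0 0 0 -0.03 -1;0 0 0 0 0 -0.03 -1;0 0 0 0 0 -0.03 -1;0 0 0 0 0 0 -1;0 0 0 0 0 0 -1'; python3 look.py b3
```

```text
clock: 9.65
tcp_pos: [0.5028, -0.0094, 0.1952]
orientation: [0.001, 0.994, 0.113, 0.004]
contact_force: [-6.4, 0.9, 24.6]
gripper_width: 0.006
grip_force: 12.1
clock: 10.78
tcp_pos: [0.502, -0.0094, 0.2297]
orientation: [0.0, 0.994, 0.113, 0.0]
contact_force: [-0.1, 0.1, 0.3]
gripper_width: 0.003
grip_force: 0.0
clock: 11.4
tcp_pos: [0.5028, -0.0094, 0.1951]
orientation: [0.001, 0.994, 0.113, 0.004]
contact_force: [-5.8, 0.4, 24.1]
gripper_width: 0.007
grip_force: 12.0
clock: 12.52
tcp_pos: [0.502, -0.0094, 0.2297]
orientation: [0.0, 0.994, 0.113, 0.0]
contact_force: [-0.5, -0.2, -0.1]
gripper_width: 0.005
grip_force: 0.0
clock: 13.15
tcp_pos: [0.5028, -0.0094, 0.1952]
orientation: [0.001, 0.994, 0.113, 0.004]
contact_force: [-6.0, 0.9, 23.6]
gripper_width: 0.002
grip_force: 12.0
clock: 14.65
tcp_pos: [0.5019, -0.0094, 0.3182]
orientation: [-0.0, 0.994, 0.113, -0.001]
contact_force: [-0.7, -0.3, -0.7]
gripper_width: 0.007
grip_force: 0.0
```

View pics/b3.png

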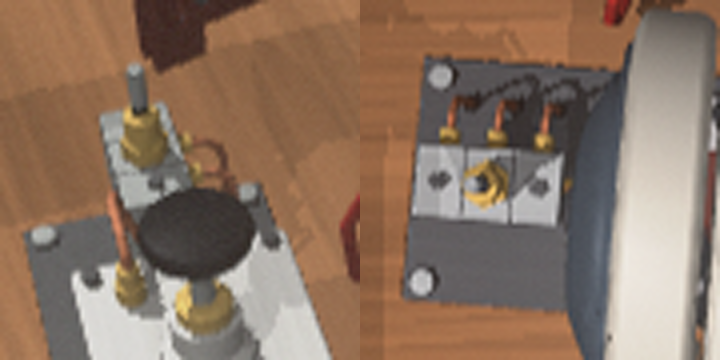

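The knob is up and the pin stands well out, with its tip at side-crop (136,67) and the bushing rim at about (142,112). I'll check its height and look for the black band.

```bash
python3 - <<'E'
from h import *
from station import viewer
import cv2
g=viewer.grab_frame("side")["frame"][:,:,::-1]
cv2.imwrite("pics/b4.png",cv2.resize(g[150:190,170:210],None,fx=14,fy=14,interpolation=cv2.INTER_NEAREST))
# bushing rim centre seen by top camera at crop (486,184)
b=px("top",170+(486-360)/4,195+184/4,.132);print(b)
for z in(.132,.146,.152,.158,.164):print(z,proj("side",[b[0],b[1],z]),((proj("side",[b[0],b[1],z])-[170,150])*14).round())
E
```

```text
[0.5152 0.1486 0.132 ]
0.132 [190.5 173.4] [287. 328.]
0.146 [189.9 168.6] [279. 260.]
0.152 [189.6 166.5] [274. 231.]
0.158 [189.3 164.4] [270. 202.]
0.164 [189.  162.2] [266. 171.]
```

View pics/b4.png

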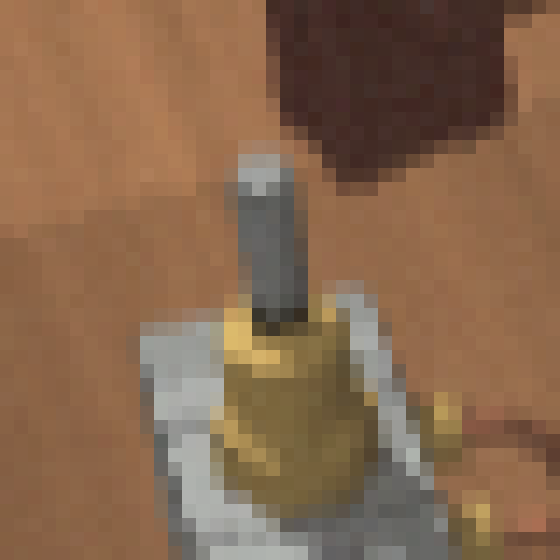

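The pin tip's centre at (266,173) matches the 164 mm fully-out height, and the black band shows at its foot at (280,322). The knob is up and the arm is clear, so I'm handing in.

```bash
python3 -c "
from station import robot
print(robot.close_job())"
```

```text
the job is handed in; nothing more can be done
None
```

The job is handed in: after six full strokes the indicator pin stands fully out with its black band showing, the knob is back up and the arm is clear; no verdict came back.

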